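Load a bearing sleeve into the roller check stand

ROBOT

A 6-joint arm with a two-finger parallel gripper is mounted at the origin on a cart in front of the work surface, level with it; the furniture and walls round the work are solid. World frame = base frame: x ahead of the robot, y to its left, z up, the work surface at z = 0. Lengths are in mm, angles in rad, forces in N, time in s.
With the tool pointing down it reaches from about 275 to 850 mm from the base axis. Payload 19 kg.
Tool frame: the origin (TCP) lies midway between the tips of the shut fingers; the grasp point (between the pads) lies r.pinch_z behind it (r.pinch_z is the distance from the TCP to the grasp point, in mm); z points along the fingers, y is the line along which they close (so a half turn about z gives the same grasp; the last joint's range is limited). The gripper opens to 85 mm and grips with 20 to 120 N. Pads are 22 mm wide; open, the fingers measure 114 mm over their backs; the gripper's body (76 mm by 85 mm) begins 54 mm behind the grasp point. The pads swing forward as they close: fully open they stand 13 mm farther back than shut.
Start: joints at [-1.357, 0.15, 1.437, -0, 1.554, -0.134], TCP at [195.95, -540.549, 231.267] pointing down, gripper open.
Joint ranges: [-2.8, 2.8], [-0.68, 2.1], [0.12, 2.68], [-1.39, 4.53], [0.16, 2.79], [-2.81, 2.81]. Speed limits (rad/s): [1.89, 1.89, 2.22, 3.01, 3.01, 3.01].

INTERFACE

Orientations are given as a unit quaternion [x, y, z, w].
In Python, from cell import monitor, snapshot, camera_model, r gives the robot as it stands.
- The arm moves only by the tool move_arm, never from a script. Its argument "series" is a list that holds one entry, the list of rows, each a list of 7 numbers: the shift along the tool's x, y, z in cm, then the turn, a rotation vector about the tool's x, y, z in rad, then the closure in counts, from 0 (fully open) to 255 (shut). In form: [[[tx, ty, tz, wx, wy, wz, claw], ...]]. A call has 1 to 10 rows; each row shifts and turns the commanded pose from where the row before left it, along the tool's axes as they then stand; what a row does not reach is not made up. A row lasts 1/8 s, in which the tool goes at most 62.5 mm and 10.7 degrees, less where a joint would pass 70% of its speed; a pose out of reach is approached as far as the arm can. A call is refused whole if a number of a shift passes 6.25 or a number of a turn 0.188, either way. A call with a gripper value outside its range is refused whole. The fingers move at their own pace and stop on an object; "newtons" is the grip in N (left out, the last holds). Time passes only in rows, so rows that do not move let the fingers close. It gives the time, the measured TCP pose, the force, the opening and the grip force at its end, in the units of the state.
- monitor.state(): the state, without advancing time (a new reading comes with each control period).
- snapshot(name): name is "scene" or "top"; returns (picture, depth): 384x512x3 uint8, red, green, blue; 384x512 float32, mm along the optical axis (not along the pixel's ray), 0 where there is no reading.
- camera_model(name): a dict with "fx", "fy", "cx", "cy" (pixels), "T" (4x4, takes a point from camera to world coordinates). Camera axes: x right, y down, z forward; pixel columns grow to the right and rows downward; lengths in mm; the calibration is good to about 2 mm. A picture is of the moment at which its call begins. camera_model takes no time and is no camera call.
- r.close_job(): hands the job in; it is judged then, once.
The state is a dict: "time": time; "joints": joint angles; "joint_velocities": joint speeds; "effort": joint torques, N m; "eef_pos": TCP position; "tcp_rot": TCP orientation; "contact_force": force on the tool from outside, world axes, zero at the start; "torque": the same for the moment, N m; "width": finger opening in mm; "finger_force": force on a finger pad.
Only numpy, scipy, OpenCV 4.12 (cv2) and the standard library are available. Lean on these libraries where they do the work, as an engineer would, in place of code of your own. Each camera call takes 0.05 s, during which the arm holds its last target. There are 200 camera calls.

TASK

Load the steel bearing sleeve into the roller check stand for its run-out check: with your fingertips push it gently along the bench and all the way up the ramp, without letting it run back or flicking it, until it drops onto both rollers at the backstop. Then push the hold-down arm with the red ball over and down until its little wheel rests on top of the sleeve. Only push: do not grip or lift the sleeve, and leave the things round the stand alone.

Things in the scene. Friction and masses are not known exactly. Their poses are not given: they have to be found in the camera images.
- stand: Green roller check stand, fixed. Origin on the bench (z = 0) below the middle of the roller nest; y = loading direction, up the ramp to the backstop; x along the rollers; z up. In front of the ramp two lead-in strips, 14 mm high, on the bench narrow from 91 mm apart at y = -245 mm to 58 mm at the ramp. A dial indicator on a column, 200 mm high, stands at x = 110 to 150, y = 0 to 105 mm.
- ramp: Bare aluminium ramp of the stand, 58 mm wide between rails 10 mm high. Origin at its toe, on the running surface, midway; y runs 175 mm up the slope, z square to it. In the stand's frame it climbs at 11.7 degrees from the bench at y = -195 mm to y = -23.5, z = 35.8 mm, and leads smoothly onto the front roller. The axis of a sleeve rolling on it is at z = 32 mm.
- nest (a point): Where the middle of the sleeve lies when it rests on both rollers (freely turning steel, 20 mm diameter, along the stand's x, axes at y = -16 and +16 mm, tops 37 mm above the bench, between cheeks 58 mm apart, 43 mm high): 65.8 mm above the bench. Crossing the front roller the sleeve's axis is at 69 mm; it then drops 3 mm into the nest and stays by itself.
- stop_face (a point): Middle of the white nylon face of the backstop, 64 mm above the bench, 33.5 mm beyond the nest in the stand's y, so 1.5 mm clear of a seated sleeve. The backstop is 50 mm wide and 86 mm high.
- sleeve: The part: plain turned steel sleeve (thick-walled ring), lightly oiled, 64 mm outside diameter, 49 mm long, 0.2 to 0.35 kg, lying on its side on the bench in front of the ramp, its axis within 7 degrees of the stand's x; it rolls freely. Origin at the middle of one end face; z along its axis.
- sleeve_mid (a point): Centre of the sleeve: on its axis, halfway along; 32 mm above the bench at the start.
- hold_down (a joint): Angle of the hold-down arm, rad: 0 = level, pointing down the ramp from its pivot, its wheel resting on a seated sleeve; grows as the arm opens upward, pi/2 = upright; starts leaning back at 1.6 to 1.95. Stiff hinge (0.12 N m, 1 to 2 N at the ball): it stays where it is left. With no sleeve in the nest it can go down to -0.3.
- ball_grip (a point): Centre of the red ball (24 mm diameter) on the end of the hold-down arm, 118 mm from the pivot. From the pivot to 81 mm the arm is a fork 18 mm wide and 12 mm thick with a rubber wheel of 18 mm diameter at 64 mm; from there to the ball a rod of 8 mm diameter.
- pivot (a point): Pivot of the hold-down arm, its axis along the stand's x axis: in the stand's frame at y = 64 mm, z = 106.8 mm, between two cheeks 39 mm wide overall and 114 mm high.
- v_block: Loose steel V-block, 40 x 44 x 30 mm; bystander, origin under its middle.
- ring_gauge: Loose steel ring gauge, 54 mm diameter, 13 mm high; bystander, origin under its middle.
- micrometer: Loose micrometer lying flat, 40 x 132 x 14 mm; bystander, origin under its middle.
- dye_jar: Loose amber jar with a white cap, 51 mm diameter, 65 mm high; bystander, origin under its middle.
Mind the look-alikes: they are no part of the job. Leave any pink or yellow look-alike of the sleeve alone.

How it is judged (in metres and radians):
On the way, in this order (a step that is already met when the one before it is completed fails the run):
1. the sleeve lies on both rollers in the nest at the backstop (y of sleeve_mid in the frame of stand between -0.004 and 0.004 m and z of sleeve_mid in the frame of stand between 0.0618 and 0.0698 m and x of sleeve_mid in the frame of stand between -0.008 and 0.008 m and angle between the z axis of sleeve and the x axis of stand, either way round below 0.15 rad), for 0.2 s.
2. the hold-down arm is down with its wheel on the sleeve (all of step 1 and value of joint hold_down between -0.06 and 0.06 rad), for 0.2 s.
At the end, for the whole second after the job is handed in: The sleeve lies at rest on both rollers (its centre within 4 mm of the nest point along the loading direction and in height, within 8 mm along the rollers, its axis within 0.15 rad of theirs) and the hold-down arm is down on it (joint between -0.06 and 0.06 rad) (all of step 2 and linear speed of sleeve below 0.02 m/s and angular speed of sleeve below 0.3 rad/s); the robot touches nothing.
It fails at once if the sleeve was lifted (height (world z) of sleeve_mid above 0.085 m or z of sleeve_mid in the frame of ramp above 0.06 m or (y of sleeve_mid in the frame of ramp above 0.02 m and z of sleeve_mid in the frame of ramp above 0.045 m)).
It fails at once if the sleeve ran free: rolled back down the ramp or was flicked (faster than 0.28 m/s on the bench or ramp, 0.45 m/s anywhere) (linear speed of sleeve above 0.45 m/s or (linear speed of sleeve above 0.28 m/s and y of sleeve_mid in the frame of ramp below 0.14 m)).
It fails at once if the sleeve was gripped or rammed (over 35 N from the fingers) (contact force between the fingers and sleeve above 35 N).
It fails at once if a bystander (V-block, ring gauge, micrometer, dye jar) was moved over 20 mm (distance of any of v_block, ring_gauge, micrometer, dye_jar from where it was at the start of the episode above 0.02 m).
It also fails if it takes over 64 s, if anything falls off the work surface, if the arm or the gripper's body presses on something with over 40 N, if the wrist force passes 120 N, or if a joint passes its speed limit or range.

## Working session

There is one attempt and no reset: what is moved stays moved. The work goes in short steps, Python scripts to look and compute and a tool call to move; the robot and the scene stay as the last step left them, time stands still between calls to the robot, and variables do not carry over. Pictures are saved under pics/ and viewed, at most 10 in all, crops included, and the job is handed in when it is done.

Besides the shell and the picture viewer there is one more tool, called after "Call:" as name(argument=value, ...), one argument or row to a line, values as JSON. move_arm: Moves the arm, as the interface text tells. Its arguments: {"type":"object","properties":{"series":{"type":"array"},"newtons":{"type":"number"}},"required":["series"]}

```bash
mkdir -p pics; ls; cat > h.py <<'E'
import numpy as np, cv2
from cell import monitor, snapshot, camera_model, r
def pts(name,d):
    c=camera_model(name);v,u=np.mgrid[:384,:512]
    p=np.stack([(u-c['cx'])/c['fx']*d,(v-c['cy'])/c['fy']*d,d,np.ones_like(d)],-1)
    return (p@np.array(c['T']).T)[...,:3]
E
python3 - <<'E'
from h import *
for n in('scene','top'):
    p,d=snapshot(n);cv2.imwrite(f'pics/{n}0.png',p[...,::-1]);np.savez(f'{n}0.npz',p=p,d=d)
    c=camera_model(n);print(n,c['fx'],np.round(c['T'],3).tolist())
print(r.pinch_z,monitor.state())
E
```

```text
pics
scene 401.34900380195666 [[-0.803, 0.51, -0.307, 930.085], [0.596, 0.695, -0.403, 446.496], [0.008, -0.507, -0.862, 1021.489], [0.0, 0.0, 0.0, 1.0]]
top 383.4535699152279 [[-0.001, -0.988, 0.153, 424.865], [-1.0, -0.003, -0.027, 25.29], [0.027, -0.153, -0.988, 989.846], [0.0, 0.0, 0.0, 1.0]]
18.700000000000003 {'time': 0.1, 'joints': array([-1.35702760e+00,  1.50934190e-01,  1.43791327e+00,  3.55066725e-05,
        1.55380827e+00, -1.34011758e-01]), 'joint_velocities': array([ 1.54689462e-04, -1.33559759e-04, -1.29593467e-03, -1.47195797e-03,
       -9.96772518e-05,  1.47201434e-03]), 'effort': array([ 4.54937617e-03, -7.14383483e+01, -5.71794462e+01, -1.76453441e-04,
        7.20571348e-03,  2.20158159e-05]), 'eef_pos': array([ 195.90876048, -540.37783936,  230.76359498]), 'tcp_rot': array([ 9.84919065e-01,  1.73014894e-01, -3.45469706e-06, -5.31820164e-04]), 'contact_force': array([-0.00178543, -0.62556164,  0.40509509]), 'torque': array([-0.00980089, -0.0884975 , -0.02394816]), 'finger_force': 0.0, 'width': 85.01625066076711}
```

View pics/scene0.png

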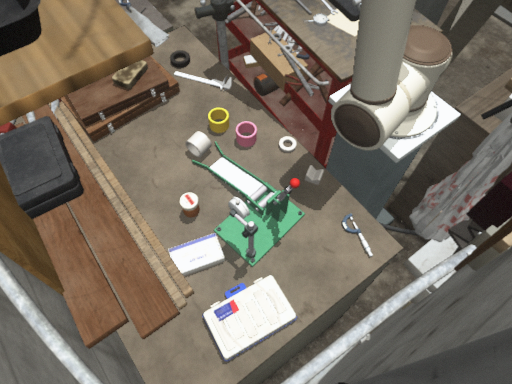

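View pics/top0.png

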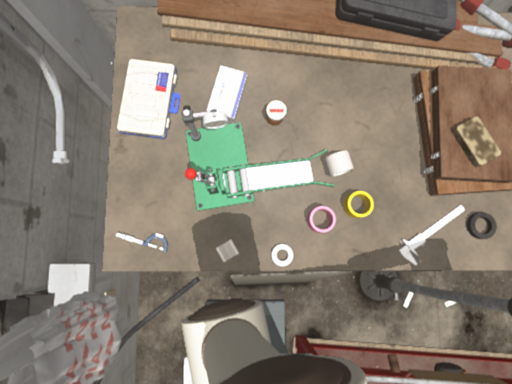

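The scene picture shows the steel sleeve at (198,145), yellow ring at (218,120), pink ring at (246,134), flat ring gauge at (287,144) and the red ball at (295,183). In the top picture they are at sleeve (340,162), yellow (360,204), pink (322,219), ring gauge (282,255) and ball (191,174). The description fits the plain grey-white one at (340,162), just in front of the ramp.

```bash
python3 - <<'E'
from h import *
z=np.load('top0.npz');p,d=z['p'],z['d'];P=pts('top',d)
hsv=cv2.cvtColor(p,cv2.COLOR_RGB2HSV)
cv2.imwrite('pics/crop0.png',cv2.resize(p[100:235,170:390,::-1],None,fx=3.6,fy=3.6,interpolation=cv2.INTER_CUBIC))
def box(m,u0,u1,v0,v1):
    o=np.zeros_like(m,bool);o[v0:v1,u0:u1]=m[v0:v1,u0:u1];return o
H=P[...,2]
# sleeve: high points near (340,162)
m=box(H>8,322,360,145,180);q=P[m];print('sleeve n',m.sum(),'zmax',np.percentile(q[:,2],[50,98]))
t=q[q[:,2]>35][:,:2];print(t.min(0),t.max(0));R=cv2.minAreaRect(t.astype(np.float32));print(R)
# ramp surface white
m=box((hsv[...,1]<40)&(hsv[...,2]>190),235,318,155,195);q=P[m];print('ramp n',m.sum())
R=cv2.minAreaRect(q[:,:2].astype(np.float32));print(R, cv2.boxPoints(R).round(1).tolist())
A=np.c_[q[:,:2],np.ones(len(q))];c,*_=np.linalg.lstsq(A,q[:,2],rcond=None);print('plane',c,'yaw of climb',np.degrees(np.arctan2(c[1],c[0])),'slope',np.degrees(np.arctan(np.hypot(c[0],c[1]))), (A@c-q[:,2]).std())
# green base
m=box((hsv[...,0]>60)&(hsv[...,0]<90)&(hsv[...,1]>120)&(H<20),180,252,118,215);q=P[m]
R=cv2.minAreaRect(q[:,:2].astype(np.float32));print('base',R,np.median(q[:,2]))
# green rails
m=box((hsv[...,0]>55)&(hsv[...,0]<95)&(hsv[...,1]>90),250,335,145,192);q=P[m]
print('green rails by column (y, xlo,xhi)')
for u in range(250,334,7):
    k=np.where(m[:,u])[0]
    if len(k): print(u,P[k[0],u].round(),P[k[-1],u].round())
m=box(((hsv[...,0]<6)|(hsv[...,0]>174))&(hsv[...,1]>170),180,205,160,185);print('ball',np.median(P[m],0),P[m][:,2].max(),m.sum())
E
```

```text
sleeve n 543 zmax [58.06091908 65.92825388]
[ 424.86498036 -259.48586017] [658.21523061  25.29012474]
((548.5899658203125, -105.59912109375), (63.08658981323242, 354.65399169921875), 33.30186080932617)
ramp n 1626
((568.4034423828125, -35.174468994140625), (139.8584747314453, 278.3462219238281), 40.47925567626953) [[424.8999938964844, 25.299999237060547], [605.5999755859375, -186.39999389648438], [711.9000244140625, -95.5999984741211], [531.2000122070312, 116.0999984741211]]
plane [-1.43270032e+00  5.14967413e-02  8.82228476e+02] yaw of climb 177.9414562738356 slope 55.10298448362948 49.94311775466301
base ((0.0, 0.0), (0.0, 0.0), 0.0) nan
green rails by column (y, xlo,xhi)
250 [620.   1.  41.] [553.   1.  42.]
257 [620. -17.  41.] [620. -17.  41.]
264 [624. -35.  32.] [624. -35.  32.]
271 [627. -53.  34.] [627. -53.  34.]
306 [ 643. -147.    8.] [ 643. -147.    8.]
320 [ 658. -184.   13.] [ 579. -182.   13.]
327 [ 575. -199.   18.] [ 575. -199.   18.]
ball [563.39583231 124.90705994 228.48483246] 234.5977716429469 84
  return _methods._mean(a, axis=axis, dtype=dtype,
  ret = ret.dtype.type(ret / rcount)
```

View pics/crop0.png

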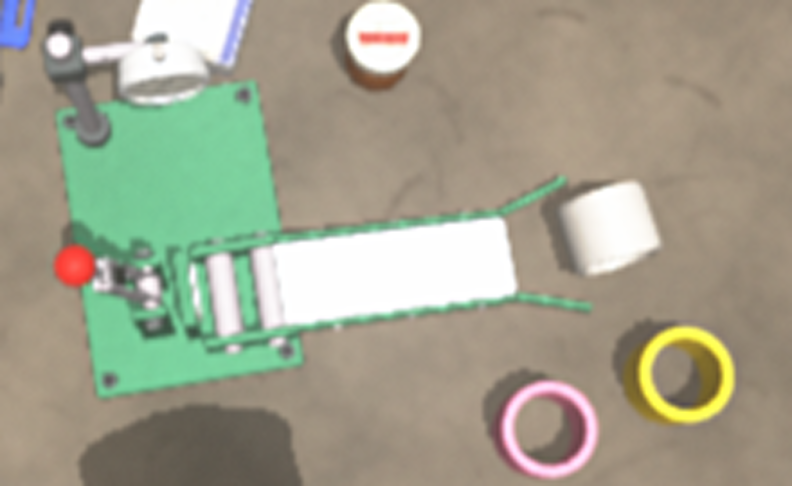

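The crop shows the plain grey-white sleeve at crop (608,228), i.e. full (339,163). The pink and yellow rings stand on end and are clearly separate. Depth has holes, so I'll cast rays onto known heights.

```bash
cat >> h.py <<'E'
def ray(name,u,v,z):
    c=camera_model(name);T=np.array(c['T']);w=T[:3,:3]@[(u-c['cx'])/c['fx'],(v-c['cy'])/c['fy'],1]
    return T[:3,3]+w*(z-T[2,3])/w[2]
E
python3 - <<'E'
from h import *
z=np.load('top0.npz');p,d=z['p'],z['d'];P=pts('top',d);ok=d>0
hsv=cv2.cvtColor(p,cv2.COLOR_RGB2HSV);H=P[...,2]
def box(m,u0,u1,v0,v1):
    o=np.zeros_like(m,bool);o[v0:v1,u0:u1]=(m&ok)[v0:v1,u0:u1];return o
m=box(H>20,322,360,145,180);q=P[m];print('sleeve',len(q),np.percentile(q[:,2],[2,50,98]))
t=q[q[:,2]>45];R=cv2.minAreaRect(t[:,:2].astype(np.float32));print(R)
# sleeve top ridge fit: z = 32+sqrt(32^2 - s^2), by axis = dir of flat curvature
from scipy.optimize import least_squares
t=q[(q[:,2]>48)&(q[:,2]<68)]
f=lambda a:np.hypot((t[:,0]-560)*-np.sin(a[0])+(t[:,1]-a[1])*np.cos(a[0]),t[:,2]-a[2])-32
s=least_squares(f,[0.1,t[:,1].mean(),32],loss='soft_l1');print('cyl yaw deg, y at x=560, z',np.degrees(s.x[0]),s.x[1:])
a=s.x[0];al=t[:,0]*np.cos(a)+t[:,1]*np.sin(a);print('along',np.percentile(al,[1,99]), 'mean xy',t.mean(0))
m=box((hsv[...,1]<40)&(hsv[...,2]>190),235,318,155,195);q=P[m];q=q[q[:,2]>-10]
A=np.c_[q[:,:2],np.ones(len(q))];c,*_=np.linalg.lstsq(A,q[:,2],rcond=None);print('climb dir',np.degrees(np.arctan2(c[1],c[0])),'slope',np.degrees(np.arctan(np.hypot(c[0],c[1]))),(A@c-q[:,2]).std())
R=cv2.minAreaRect(q[:,:2].astype(np.float32));print(R,cv2.boxPoints(R).round(1).tolist())
m=box((hsv[...,0]>60)&(hsv[...,0]<90)&(hsv[...,1]>80)&(H<20),180,252,118,215);q=P[m]
print('base',cv2.minAreaRect(q[:,:2].astype(np.float32)),np.median(q[:,2]))
for n,uv in dict(toeL=(170+502/3.6,100+216/3.6),toeR=(170+517/3.6,100+294/3.6)).items(): print(n,ray('top',*uv,0)[:2])
for n,uv in dict(topL=(170+278/3.6,100+241/3.6),topR=(170+285/3.6,100+325/3.6)).items(): print(n,ray('top',*uv,35.8)[:2])
m=box(((hsv[...,0]<6)|(hsv[...,0]>174))&(hsv[...,1]>170),180,205,160,185);print('ball',np.median(P[m],0))
# others
for n,b in dict(vb=(212,242,236,262),ring=(268,296,241,270),jar=(262,290,96,128),pink=(305,340,203,236),yel=(342,378,188,220)).items():
    m=box(H>6,*b);q=P[m];print(n,q.min(0).round(),q.max(0).round())
E
```

```text
sleeve 507 [30.38892043 58.22956291 65.14622193]
((627.3102416992188, -225.78501892089844), (49.19108963012695, 57.800907135009766), 15.893033981323242)
cyl yaw deg, y at x=560, z 16.302684962950554 [-246.65111954   31.15250568]
along [514.38357179 562.67374295] mean xy [ 626.51353555 -223.78114417   58.83598115]
climb dir 105.54956306919549 slope 11.38152389111121 2.5392757492510563
((593.0852661132812, -60.88610076904297), (67.66964721679688, 209.62966918945312), 10.00562572479248) [[541.5999755859375, 36.5], [578.0, -170.0], [644.5999755859375, -158.1999969482422], [608.2000122070312, 48.20000076293945]]
base ((625.4511108398438, 80.35189056396484), (212.56227111816406, 147.11668395996094), 9.397690773010254) 9.64304578484996
toeL [ 642.25061304 -158.05409404]
toeR [ 584.134488   -167.59870126]
topL [615.67822356   7.51151674]
topR [555.98796114   2.6321072 ]
ball [563.39583231 124.90705994 228.48483246]
vb [381.  30.   6.] [435.  85.  32.]
ring [ 370. -106.    6.] [423. -53.  19.]
jar [734. -88.   6.] [784. -40.  69.]
pink [ 454. -210.    6.] [ 516. -145.   52.]
yel [ 491. -303.    6.] [ 554. -241.   53.]
```

Measured: stand yaw ≈ 9.3° with origin ≈ (582, 29), sleeve at ≈ (627, −227). I'll turn the tool so tool x lies along the stand's y and tool y along the stand's x, with the fingers partly closed. That gives a two-finger pusher.

Call:
move_arm(
  series=[
    [[0, 0, 0, 0, 0, -0.173, 210], [0, 0, 0, 0, 0, -0.173, 210], [0, 0, 0, 0, 0, -0.173, 210], [0, 0, 0, 0, 0, -0.173, 210], [0, 0, 0, 0, 0, -0.173, 210], [0, 0, 0, 0, 0, -0.173, 210], [0, 0, 0, 0, 0, -0.173, 210], [0, 0, 0, 0, 0, -0.173, 210], [0.6, 1.7, 0, 0, 0, 0, 210], [1.1, 3.0, 0, 0, 0, 0, 210]],
  ],
)

```text
time: 1.35
eef_pos: [240.2, -515.8, 231.0]
tcp_rot: [0.65, 0.76, 0.0, -0.0]
contact_force: [-0.4, -0.3, -0.6]
width: 14.7
finger_force: 0.0
```

Call:
move_arm(
  series=[
    [[1.8, 4.8, 0, 0, 0, 0, 210], [1.8, 4.8, 0, 0, 0, 0, 210], [1.8, 4.8, 0, 0, 0, 0, 210], [1.8, 4.8, 0, 0, 0, 0, 210], [1.8, 4.8, 0, 0, 0, 0, 210], [1.8, 4.8, 0, 0, 0, 0, 210], [1.8, 4.8, 0, 0, 0, 0, 210], [1.8, 4.8, 0, 0, 0, 0, 210], [1.3, 3.0, 0, 0, 0, 0, 210], [0, 0, 0, 0, 0, 0, 210]],
  ],
)

```text
time: 2.6
eef_pos: [625.0, -292.2, 230.4]
tcp_rot: [0.648, 0.761, 0.0, -0.001]
contact_force: [-0.3, 0.4, 0.3]
width: 15.3
finger_force: 0.0
```

```bash
cat >> h.py <<'E'
from scipy.spatial.transform import Rotation as Ro
yaw=np.radians(9.3);sx=np.array([np.cos(yaw),np.sin(yaw)]);sy=np.array([-sx[1],sx[0]]);O=np.array([582.,29.])
def st(p): q=np.asarray(p)[:2]-O;return np.round([q@sx,q@sy,p[2]],1)
def rep():
    s=monitor.state();R=Ro.from_quat(s['tcp_rot']).as_matrix()
    print('t',round(s['time'],2),'tcp stand',st(s['eef_pos']),'toolx deg',np.degrees(np.arctan2(R[1,0],R[0,0])).round(2),'tz',R[:,2].round(3),'w',round(s['width'],1),'F',s['contact_force'].round(1))
E
python3 -c "
from h import *
rep();print(monitor.state()['joints'].round(2))"
```

```text
t 2.6 tcp stand [  -9.5 -323.9  230.4] toolx deg 99.17 tz [-0.001  0.001 -1.   ] w 15.3 F [-0.3  0.4  0.3]
[-0.55  0.39  1.13  0.    1.62 -0.71]
```

Call:
move_arm(
  series=[
    [[0, 1.15, 1.5, 0, 0, 0, 210], [0, 0, 3.5, 0, 0, 0, 210], [0, 0, 4.0, 0, 0, 0, 210], [0, 0, 4.0, 0, 0, 0, 210], [0, 0, 4.0, 0, 0, 0, 210], [0, 0, 2.5, 0, 0, 0, 210], [0, 0, 1.5, 0, 0, 0, 210], [0, 0, 0.5, 0, 0, 0, 210], [0, 0, 0, 0, 0, 0, 210]],
  ],
)

```text
time: 3.72
eef_pos: [634.6, -293.2, 16.8]
tcp_rot: [0.648, 0.761, 0.0, 0.0]
contact_force: [-0.5, -0.2, 0.1]
width: 14.8
finger_force: 0.0
```

```bash
python3 - <<'E'
from h import *
rep()
p,d=snapshot('scene');q=p[90:240,150:350,::-1];p2,_=snapshot('top');q2=p2[110:220,200:390,::-1]
q=cv2.resize(q,(600,450),interpolation=cv2.INTER_CUBIC);cv2.imwrite('pics/s1.png',q)
E
```

```text
t 3.73 tcp stand [-1.000e-01 -3.265e+02  1.680e+01] toolx deg 99.19 tz [ 0.001 -0.    -1.   ] w 14.8 F [-0.5 -0.2  0.1]
```

View pics/s1.png

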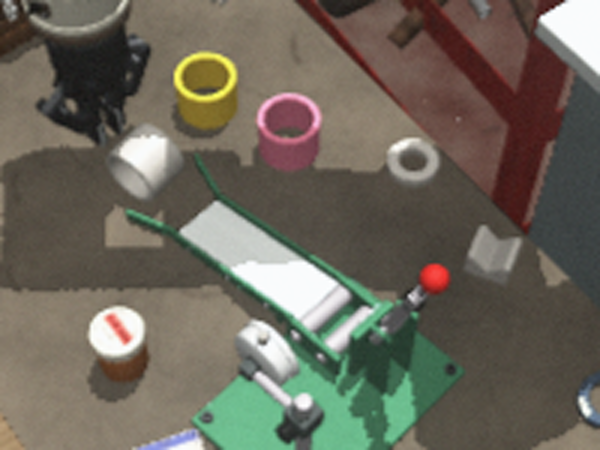

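The picture shows the two fingers at (105,135) behind the sleeve at (145,163), with the lead-in strips ahead of it. I'll start the push gently.

Call:
move_arm(
  series=[
    [[0.7, 0.3, 0, 0, 0, 0, 210], [0.7, 0, 0, 0, 0, 0, 210], [0.4, 0, 0, 0, 0, 0, 210], [0.3, 0, 0, 0, 0, 0, 210], [0.3, 0, 0, 0, 0, 0, 210], [0.3, 0, 0, 0, 0, 0, 210], [0.3, 0, 0, 0, 0, 0, 210], [0.3, 0, 0, 0, 0, 0, 210]],
  ],
)

```text
time: 4.82
eef_pos: [632.1, -259.8, 16.3]
tcp_rot: [0.648, 0.762, 0.0, -0.0]
contact_force: [-0.4, 0.4, -0.6]
width: 15.2
finger_force: 0.0
```

```bash
cat >> h.py <<'E'
def sleeve(u0,u1,v0,v1,save=None,zlo=12):
    p,d=snapshot('top');P=pts('top',d);Q=P[v0:v1,u0:u1][d[v0:v1,u0:u1]>0]
    im=cv2.resize(p[100:235,170:390,::-1],None,fx=3.6,fy=3.6,interpolation=cv2.INTER_CUBIC)
    if save: cv2.imwrite(save,im)
    return p,d,P
E
python3 - <<'E'
from h import *
rep();sleeve(0,512,0,384,'pics/t2.png')
E
```

```text
t 4.83 tcp stand [   2.7 -293.1   16.3] toolx deg 99.22 tz [-0.  0. -1.] w 15.2 F [-0.4  0.4 -0.6]
```

View pics/t2.png

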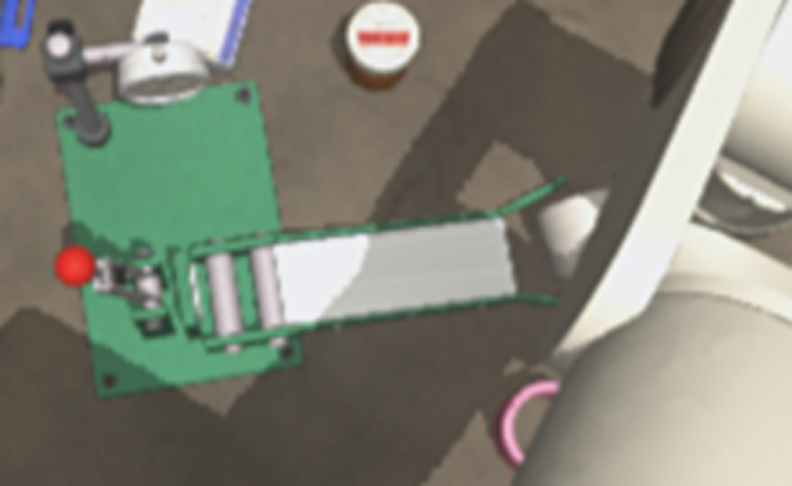

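The sleeve front is now at crop (540,235). It has moved about 15 mm and is still between the strips. Continuing on the flat.

Call:
move_arm(
  series=[
    [[0.4, 0, 0, 0, 0, 0, 210], [0.4, 0, 0, 0, 0, 0, 210], [0.4, 0, 0, 0, 0, 0, 210], [0.4, 0, 0, 0, 0, 0, 210], [0.4, 0, 0, 0, 0, 0, 210], [0.4, 0, 0, 0, 0, 0, 210], [0.4, 0, 0, 0, 0, 0, 210], [0.4, 0, 0, 0, 0, 0, 210], [0.4, 0, 0, 0, 0, 0, 210], [0.4, 0, 0, 0, 0, 0, 210]],
  ],
)

```text
time: 6.12
eef_pos: [625.7, -220.3, 16.3]
tcp_rot: [0.648, 0.762, 0.0, 0.0]
contact_force: [0.3, -0.7, -0.2]
width: 15.1
finger_force: 0.1
```

```bash
python3 - <<'E'
from h import *
rep();sleeve(0,512,0,384,'pics/t3.png')
E
```

```text
t 6.12 tcp stand [   2.8 -253.1   16.3] toolx deg 99.23 tz [ 0.  0. -1.] w 15.1 F [ 0.3 -0.7 -0.2]
```

View pics/t3.png

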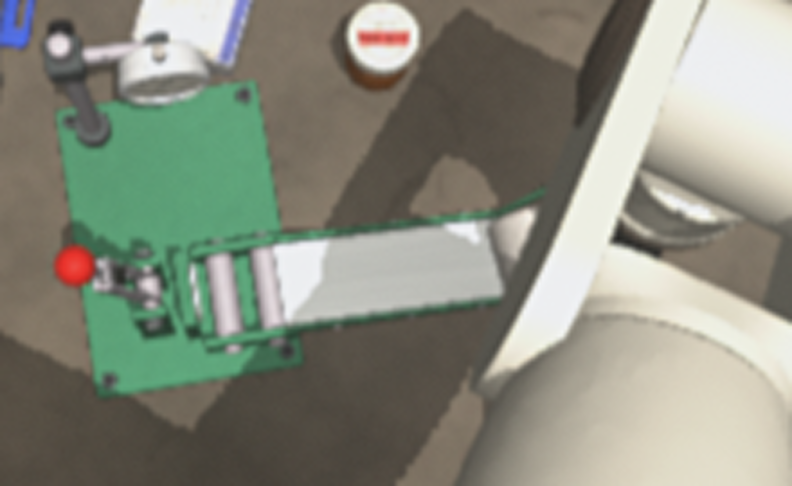

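The sleeve front is now at crop (490,240), just at the ramp toe and between the strips. Starting the climb.

Call:
move_arm(
  series=[
    [[0.4, -0.05, 0, 0, 0, 0, 210], [0.4, -0.05, 0, 0, 0, 0, 210], [0.4, -0.05, 0, 0, 0, 0, 210], [0.4, -0.05, -0.08, 0, 0, 0, 210], [0.4, -0.05, -0.08, 0, 0, 0, 210], [0.4, 0, -0.08, 0, 0, 0, 210], [0.4, 0, -0.08, 0, 0, 0, 210], [0.4, 0, -0.08, 0, 0, 0, 210]],
  ],
)

```text
time: 7.18
eef_pos: [618.1, -189.0, 20.4]
tcp_rot: [0.648, 0.762, 0.0, -0.0]
contact_force: [0.3, -1.0, 0.5]
width: 15.2
finger_force: 0.9
```

```bash
python3 - <<'E'
from h import *
rep();p,d=snapshot('scene');cv2.imwrite('pics/s4.png',cv2.resize(p[90:240,150:350,::-1],(800,600),interpolation=cv2.INTER_CUBIC))
E
```

```text
t 7.17 tcp stand [   0.4 -221.    20.4] toolx deg 99.23 tz [ 0.  0. -1.] w 15.2 F [ 0.3 -1.   0.5]
```

View pics/s4.png

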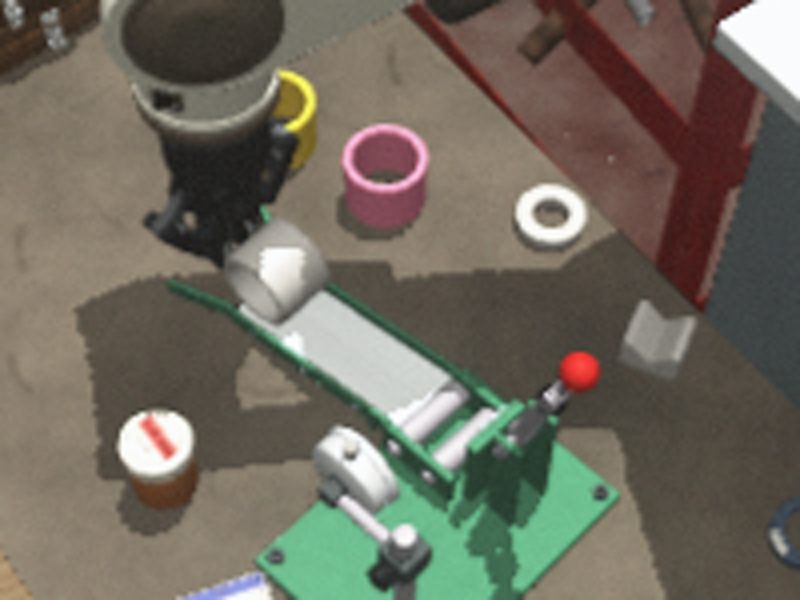

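The sleeve sits on the lower ramp at (277,270), square between the rails, with the fingers just behind it at (215,240). Pushing steadily up.

Call:
move_arm(
  series=[
    [[0.45, 0, -0.09, 0, 0, 0, 210], [0.5, 0, -0.1, 0, 0, 0, 210], [0.5, 0, -0.1, 0, 0, 0, 210], [0.5, 0, -0.1, 0, 0, 0, 210], [0.5, 0, -0.1, 0, 0, 0, 210], [0.5, 0, -0.11, 0, 0, 0, 210], [0.5, 0, -0.1, 0, 0, 0, 210], [0.5, 0, -0.1, 0, 0, 0, 210], [0.5, 0, -0.11, 0, 0, 0, 210], [0.5, 0, -0.1, 0, 0, 0, 210]],
  ],
)

```text
time: 8.48
eef_pos: [610.1, -140.1, 30.5]
tcp_rot: [0.648, 0.762, 0.0, -0.0]
contact_force: [0.4, -1.8, 0.1]
width: 14.9
finger_force: 0.9
```

Call:
move_arm(
  series=[
    [[0.5, 0, -0.1, 0, 0, 0, 210], [0.5, 0, -0.11, 0, 0, 0, 210], [0.5, 0, -0.1, 0, 0, 0, 210], [0.5, 0, -0.1, 0, 0, 0, 210], [0.5, 0, -0.11, 0, 0, 0, 210], [0.5, 0, -0.1, 0, 0, 0, 210], [0.5, 0, -0.1, 0, 0, 0, 210], [0.5, 0, -0.11, 0, 0, 0, 210], [0.5, 0, -0.1, 0, 0, 0, 210], [0.4, 0, -0.08, 0, 0, 0, 210]],
  ],
)

```text
time: 9.72
eef_pos: [602.2, -91.7, 40.6]
tcp_rot: [0.648, 0.762, 0.0, -0.0]
contact_force: [0.5, -1.6, 1.0]
width: 15.1
finger_force: 0.9
```

```bash
python3 - <<'E'
from h import *
rep();p,d=snapshot('scene');cv2.imwrite('pics/s5.png',cv2.resize(p[90:240,150:350,::-1],(800,600),interpolation=cv2.INTER_CUBIC))
E
```

```text
t 9.72 tcp stand [   0.5 -122.4   40.6] toolx deg 99.23 tz [-0.  0. -1.] w 15.1 F [ 0.5 -1.6  1. ]
```

View pics/s5.png

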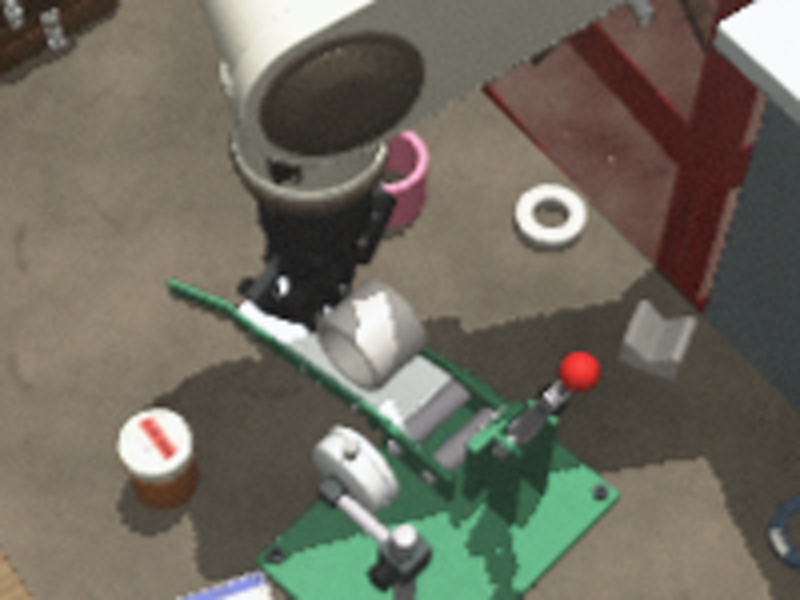

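The sleeve is at (372,335), mid-upper ramp and square, with the fingers behind it. Continuing, slower near the crest.

Call:
move_arm(
  series=[
    [[0.45, 0, -0.09, 0, 0, 0, 210], [0.45, 0, -0.1, 0, 0, 0, 210], [0.45, 0, -0.09, 0, 0, 0, 210], [0.45, 0, -0.09, 0, 0, 0, 210], [0.45, 0, -0.1, 0, 0, 0, 210], [0.45, 0, -0.09, 0, 0, 0, 210], [0.45, 0, -0.09, 0, 0, 0, 210], [0.45, 0, -0.1, 0, 0, 0, 210], [0.45, 0, -0.09, 0, 0, 0, 210], [0.4, 0, -0.08, 0, 0, 0, 210]],
  ],
)

```text
time: 11.02
eef_pos: [595.1, -47.9, 49.8]
tcp_rot: [0.648, 0.762, 0.0, -0.0]
contact_force: [0.2, -1.1, 1.5]
width: 14.9
finger_force: 0.9
```

Call:
move_arm(
  series=[
    [[0.3, 0, -0.06, 0, 0, 0, 210], [0.3, 0, -0.06, 0, 0, 0, 210], [0.3, 0, -0.06, 0, 0, 0, 210], [0.3, 0, -0.03, 0, 0, 0, 210], [0.25, 0, 0, 0, 0, 0, 210], [0.25, 0, 0, 0, 0, 0, 210], [0.25, 0, 0, 0, 0, 0, 210], [0.25, 0, 0, 0, 0, 0, 210]],
  ],
)

```text
time: 12.02
eef_pos: [591.6, -26.2, 51.8]
tcp_rot: [0.648, 0.762, 0.0, -0.0]
contact_force: [-1.0, 0.4, -0.2]
width: 14.8
finger_force: 0.0
```

```bash
python3 - <<'E'
from h import *
rep();p,d=snapshot('scene');cv2.imwrite('pics/s6.png',cv2.resize(p[120:220,210:330,::-1],(720,600),interpolation=cv2.INTER_CUBIC))
E
```

```text
t 12.03 tcp stand [  0.5 -56.   51.8] toolx deg 99.22 tz [-0.  0. -1.] w 14.8 F [-1.   0.4 -0.2]
```

View pics/s6.png

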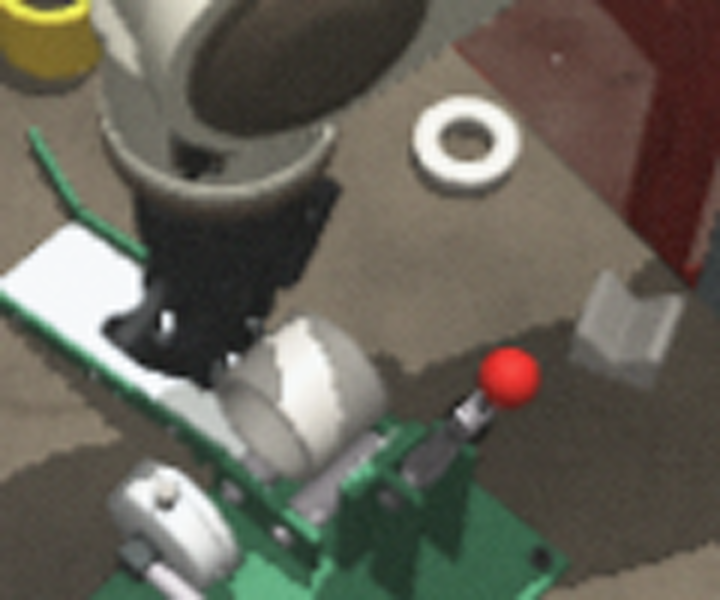

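The sleeve at (300,400) is at the crest or in the nest, and contact force has gone to zero. Measuring with depth.

```bash
cat >> h.py <<'E'
from scipy.optimize import least_squares
def cyl(yc=-5):
    for n in('scene','top'):
        p,d=snapshot(n);P=pts(n,d)[d>0];q=P[:,:2]-O;S=np.c_[q@sx,q@sy,P[:,2]];sat=(p.max(-1).astype(int)-p.min(-1))[d>0]
        t=S[(abs(S[:,0])<23)&(S[:,2]>72)&(S[:,2]<106)&(S[:,1]>-30)&(S[:,1]<30)&(sat<35)&(p.max(-1)[d>0]>80)]
        if len(t)<30: print(n,'few',len(t));continue
        f=lambda a:np.hypot(t[:,1]-a[0]-a[2]*t[:,0],t[:,2]-a[1])-32
        s=least_squares(f,[yc,67,0],loss='soft_l1');print(n,len(t),'y,z,yaw',s.x.round(2),'rms',np.sqrt(np.mean(s.fun**2)).round(2))
E
python3 -c "
from h import *
cyl()"
```

```text
scene 312 y,z,yaw [-1.027e+01  6.835e+01 -1.000e-02] rms 1.7
top 261 y,z,yaw [-2.700e+00  6.698e+01  4.000e-02] rms 1.45
```

Call:
move_arm(
  series=[
    [[0.25, 0, 0, 0, 0, 0, 210], [0.25, 0, 0, 0, 0, 0, 210], [0.2, 0, 0, 0, 0, 0, 210], [0.1, 0, 0, 0, 0, 0, 210], [0, 0, 0, 0, 0, 0, 210]],
  ],
)

```text
time: 12.8
eef_pos: [590.4, -18.5, 51.8]
tcp_rot: [0.648, 0.762, 0.0, -0.0]
contact_force: [0.0, 0.7, -0.8]
width: 15.0
finger_force: 0.0
```

```bash
python3 -c "
from h import *
rep();cyl()"
```

```text
t 12.8 tcp stand [  0.6 -48.2  51.8] toolx deg 99.23 tz [ 0.  0. -1.] w 15.0 F [ 0.   0.7 -0.8]
scene 323 y,z,yaw [-3.200e-01  6.553e+01  1.000e-02] rms 1.81
top 289 y,z,yaw [1.670e+00 6.539e+01 1.000e-02] rms 1.48
```

The sleeve has settled: y ≈ 0.5 mm, z ≈ 65.5 mm, square to the rollers. Next: back off, go up, over the ball, close the fingers and come down behind it. The ball is at stand ≈ (0, 98, 219), so the arm angle is about 1.87.

Call:
move_arm(
  series=[
    [[-0.8, 0, 0, 0, 0, 0, 210], [-1.5, 0, 0, 0, 0, 0, 210], [-1.5, 0, -1, 0, 0, 0, 210], [0, 0, -3.0, 0, 0, 0, 255], [0, 0, -4.5, 0, 0, 0, 255], [0, 0, -4.5, 0, 0, 0, 255], [0, 0, -4.5, 0, 0, 0, 255], [0, 0, -3.2, 0, 0, 0, 255], [0, 0, -1.5, 0, 0, 0, 255], [1.5, 0, 0, 0, 0, 0, 255]],
  ],
)

```text
time: 14.15
eef_pos: [594.2, -41.9, 274.0]
tcp_rot: [0.649, 0.761, 0.0, 0.0]
contact_force: [0.2, 0.0, -0.6]
width: 0.1
finger_force: 0.0
```

Call:
move_arm(
  series=[
    [[3, 0, 0, 0, 0, 0, 255], [4, 0, 0, 0, 0, 0, 255], [4, 0, 0, 0, 0, 0, 255], [4, 0, 0, 0, 0, 0, 255], [3.5, 0, 0, 0, 0, 0, 255], [2, 0, 0, 0, 0, 0, 255], [0, 0, 0, 0, 0, 0, 255]],
  ],
)

```text
time: 15.02
eef_pos: [560.7, 162.1, 272.9]
tcp_rot: [0.647, 0.762, -0.0, -0.0]
contact_force: [0.8, -0.0, -0.2]
width: 0.1
finger_force: 0.0
```

```bash
python3 -c "
from h import *
rep();cyl()
p,d=snapshot('scene');hsv=cv2.cvtColor(p,cv2.COLOR_RGB2HSV)
m=((hsv[...,0]<6)|(hsv[...,0]>174))&(hsv[...,1]>170);m[:165]=0;m[205:]=0;m[:,:275]=0;m[:,315:]=0
v,u=np.where(m);print(len(u),u.mean(),v.mean(),st(ray('scene',u.mean(),v.mean(),219)))
"
```

```text
t 15.03 tcp stand [  0.5 134.8 272.9] toolx deg 99.33 tz [-0.001 -0.    -1.   ] w 0.1 F [ 0.8 -0.  -0.2]
scene 322 y,z,yaw [-0.22 65.48  0.  ] rms 1.69
top 438 y,z,yaw [1.750e+00 6.522e+01 1.000e-02] rms 1.27
61 294.2295081967213 182.80327868852459 [ -1.5  98.2 219. ]
```

The nest still holds the sleeve and the ball is confirmed at stand (−1.5, 98). Descending behind the ball and pushing it over.

Call:
move_arm(
  series=[
    [[0, 0, 2, 0, 0, 0, 255], [0, 0, 2.5, 0, 0, 0, 255], [-0.3, -0.1, 1.5, 0, 0, 0, 255], [-0.5, 0, 0.1, 0, 0, 0, 255], [-0.6, 0, -0.1, 0, 0, 0, 255], [-0.8, 0, -0.2, 0, 0, 0, 255], [-0.8, 0, -0.2, 0, 0, 0, 255], [-0.8, 0, 0, 0, 0, 0, 255], [-0.8, 0, 0, 0, 0, 0, 255], [-0.8, 0, 0, 0, 0, 0, 255]],
  ],
)

```text
time: 16.42
eef_pos: [568.9, 107.0, 217.7]
tcp_rot: [0.648, 0.762, -0.0, -0.0]
contact_force: [-0.2, 1.8, 0.6]
width: 0.2
finger_force: 0.6
```

```bash
cat >> h.py <<'E'
def ball():
    for n in('scene','top'):
        p,d=snapshot(n);P=pts(n,d);hsv=cv2.cvtColor(p,cv2.COLOR_RGB2HSV);q=P[...,:2]-O
        m=((hsv[...,0]<6)|(hsv[...,0]>174))&(hsv[...,1]>150)&(d>0)&(abs(q@sx)<35)&(abs(q@sy-20)<110)&(P[...,2]>85)
        if m.sum()<10: print(n,'no ball',m.sum());continue
        C=np.array(camera_model(n)['T'])[:3,3];s=np.median(P[m],0);w=(s-C)/np.linalg.norm(s-C);b=st(s+9*w)
        print(n,m.sum(),b,'theta',np.arctan2(b[2]-106.8,64-b[1]).round(3))
E
python3 -c "
from h import *
rep();ball()"
```

```text
t 16.43 tcp stand [ -0.3  79.1 217.7] toolx deg 99.22 tz [-0.  0. -1.] w 0.2 F [-0.2  1.8  0.6]
scene no ball 0
top 15 [ -4.6  55.1 225.3] theta 1.496
```

Call:
move_arm(
  series=[
    [[-0.8, 0, 0.1, 0, 0, 0, 255], [-0.8, 0, 0.15, 0, 0, 0, 255], [-0.8, 0, 0.2, 0, 0, 0, 255], [-0.75, 0, 0.25, 0, 0, 0, 255], [-0.75, 0, 0.3, 0, 0, 0, 255], [-0.7, 0, 0.3, 0, 0, 0, 255], [-0.66, 0, 0.4, 0, 0, 0, 255], [-0.66, 0, 0.4, 0, 0, 0, 255], [-0.66, 0, 0.45, 0, 0, 0, 255], [-0.6, 0, 0.5, 0, 0, 0, 255]],
  ],
)

```text
time: 17.77
eef_pos: [580.5, 36.3, 187.0]
tcp_rot: [0.648, 0.762, 0.0, -0.0]
contact_force: [-0.2, 1.6, 0.4]
width: -0.2
finger_force: 0.3
```

```bash
python3 -c "
from h import *
rep();ball()"
```

```text
t 17.77 tcp stand [ -0.3   7.5 187. ] toolx deg 99.22 tz [ 0.  0. -1.] w -0.2 F [-0.2  1.6  0.4]
scene no ball 3
top no ball 0
```

The ball follows at θ ≈ 0.82. Re-positioning above the ball to press it down.

Call:
move_arm(
  series=[
    [[0.3, 0, -1.0, 0, 0, 0, 255], [0, 0, -3.0, 0, 0, 0, 255], [-1.2, 0, -0.2, 0, 0, 0, 255], [-1.8, 0, 0, 0, 0, 0, 255], [-0.2, 0, 1.2, 0, 0, 0, 255], [0, 0, 0.7, 0, 0, 0, 255], [-0.2, 0, 0.3, 0, 0, 0, 255], [-0.3, 0, 0.4, 0, 0, 0, 255], [-0.5, 0, 0.6, 0, 0, 0, 255]],
  ],
)

```text
time: 19.0
eef_pos: [586.9, -2.2, 197.6]
tcp_rot: [0.648, 0.762, 0.0, 0.001]
contact_force: [-0.7, -5.8, 6.6]
width: -0.4
finger_force: 3.4
```

```bash
python3 -c "
from h import *
rep();ball();cyl()"
```

```text
t 19.0 tcp stand [ -0.2 -31.6 197.6] toolx deg 99.24 tz [ 0.001 -0.001 -1.   ] w -0.4 F [-0.7 -5.8  6.6]
scene 45 [  0.9 -20.9 185.5] theta 0.748
top no ball 3
scene 273 y,z,yaw [-3.000e-01  6.563e+01  3.000e-02] rms 1.74
top 281 y,z,yaw [1.950e+00 6.541e+01 2.000e-02] rms 1.29
```

The tip is ahead of the ball. Lifting slightly, coming back 14 mm, then pressing along the arc.

Call:
move_arm(
  series=[
    [[0, 0, -1.0, 0, 0, 0, 255], [1.4, 0, -0.2, 0, 0, 0, 255], [0, 0, 0.5, 0, 0, 0, 255], [0, 0, 0.5, 0, 0, 0, 255], [-0.3, 0, 0.4, 0, 0, 0, 255], [-0.35, 0, 0.5, 0, 0, 0, 255], [-0.35, 0, 0.55, 0, 0, 0, 255], [-0.35, 0, 0.6, 0, 0, 0, 255]],
  ],
)

```text
time: 20.2
eef_pos: [586.7, -1.7, 178.4]
tcp_rot: [0.648, 0.762, 0.0, 0.0]
contact_force: [-0.2, -1.3, 1.7]
width: 0.1
finger_force: 0.8
```

```bash
python3 -c "
from h import *
rep();ball()"
```

```text
t 20.2 tcp stand [ -0.4 -31.1 178.4] toolx deg 99.21 tz [ 0.  0. -1.] w 0.1 F [-0.2 -1.3  1.7]
scene 18 [  4.8 -36.2 163. ] theta 0.511
top no ball 0
```

Call:
move_arm(
  series=[
    [[-0.25, 0, 0.55, 0, 0, 0, 255], [-0.25, 0, 0.6, 0, 0, 0, 255], [-0.25, 0, 0.65, 0, 0, 0, 255], [-0.25, 0, 0.7, 0, 0, 0, 255], [-0.15, 0, 0.7, 0, 0, 0, 255], [-0.15, 0, 0.7, 0, 0, 0, 255], [-0.1, 0, 0.6, 0, 0, 0, 255], [-0.05, 0, 0.4, 0, 0, 0, 255]],
  ],
)

```text
time: 21.3
eef_pos: [588.8, -15.6, 129.4]
tcp_rot: [0.648, 0.762, -0.0, -0.0]
contact_force: [0.2, -0.1, 0.3]
width: -0.2
finger_force: 0.3
```

```bash
python3 -c "
from h import *
rep();ball();cyl()"
```

```text
t 21.3 tcp stand [ -0.5 -45.1 129.4] toolx deg 99.23 tz [-0.  0. -1.] w -0.2 F [ 0.2 -0.1  0.3]
scene 13 [  4.7 -51.4 114. ] theta 0.062
top no ball 0
scene 203 y,z,yaw [-1.000e-01  6.558e+01  3.000e-02] rms 2.87
top 261 y,z,yaw [ 1.060e+00  6.523e+01 -3.000e-02] rms 1.26
```

Call:
move_arm(
  series=[
    [[0, 0, 0.3, 0, 0, 0, 255], [0, 0, 0.3, 0, 0, 0, 255], [0, 0, 0.2, 0, 0, 0, 255], [0, 0, 0.1, 0, 0, 0, 255]],
  ],
)

```text
time: 22.0
eef_pos: [588.8, -15.5, 120.6]
tcp_rot: [0.648, 0.762, -0.0, -0.0]
contact_force: [0.6, -0.0, 0.7]
width: 0.1
finger_force: 0.3
```

Call:
move_arm(
  series=[
    [[0, 0, 0.1, 0, 0, 0, 255], [0, 0, 0.05, 0, 0, 0, 255]],
  ],
)

```text
time: 22.25
eef_pos: [588.9, -15.5, 119.3]
tcp_rot: [0.648, 0.762, 0.0, -0.0]
contact_force: [-0.4, -0.2, 1.5]
width: -0.1
finger_force: 0.3
```

Call:
move_arm(
  series=[
    [[0, 0, 0.1, 0, 0, 0, 255], [0, 0, 0.05, 0, 0, 0, 255]],
  ],
)

```text
time: 22.5
eef_pos: [588.9, -15.6, 117.8]
tcp_rot: [0.648, 0.762, 0.0, 0.0]
contact_force: [0.7, -0.9, 1.9]
width: 0.2
finger_force: 1.1
```

```bash
python3 -c "
from h import *
rep();cyl()"
```

```text
t 22.5 tcp stand [ -0.4 -45.1 117.8] toolx deg 99.22 tz [ 0.  0. -1.] w 0.2 F [ 0.7 -0.9  1.9]
scene 204 y,z,yaw [-3.500e-01  6.561e+01  2.000e-02] rms 3.0
top 265 y,z,yaw [ 1.470e+00  6.525e+01 -1.000e-02] rms 2.6
```

Call:
move_arm(
  series=[
    [[0, 0, 0.1, 0, 0, 0, 255], [0, 0, 0, 0, 0, 0, 255]],
  ],
)

```text
time: 22.85
eef_pos: [589.0, -15.6, 117.1]
tcp_rot: [0.648, 0.762, 0.0, 0.0]
contact_force: [-0.5, -1.1, 5.7]
width: -0.2
finger_force: 2.6
```

Call:
move_arm(
  series=[
    [[0, 0, -0.3, 0, 0, 0, 255], [0, 0, -1.5, 0, 0, 0, 255], [0, 0, -4, 0, 0, 0, 255], [-2, 0, -4, 0, 0, 0, 255], [-5, 0, -3, 0, 0, 0, 255], [-5, 0, 0, 0, 0, 0, 255], [-5, 0, 0, 0, 0, 0, 255], [-4, 0, 0, 0, 0, 0, 255], [-2, 0, 0, 0, 0, 0, 255], [0, 0, 0, 0, 0, 0, 255]],
  ],
)

```text
time: 24.1
eef_pos: [625.7, -243.4, 244.9]
tcp_rot: [0.648, 0.761, 0.0, -0.0]
contact_force: [-0.8, 0.5, 0.0]
width: 0.2
finger_force: 0.0
```

```bash
python3 - <<'E'
from h import *
rep();ball();cyl();p,d=snapshot('scene');cv2.imwrite('pics/s9.png',cv2.resize(p[120:220,210:330,::-1],(720,600),interpolation=cv2.INTER_CUBIC))
E
```

```text
t 24.1 tcp stand [  -0.9 -275.9  244.9] toolx deg 99.15 tz [-0.  0. -1.] w 0.2 F [-0.8  0.5  0. ]
scene 48 [ -0.7 -53.6 106.6] theta -0.002
top 51 [ -0.2 -53.  106.5] theta -0.003
scene 204 y,z,yaw [-7.000e-02  6.568e+01 -1.000e-02] rms 3.08
top 299 y,z,yaw [1.60e+00 6.52e+01 1.00e-02] rms 2.37
```

View pics/s9.png

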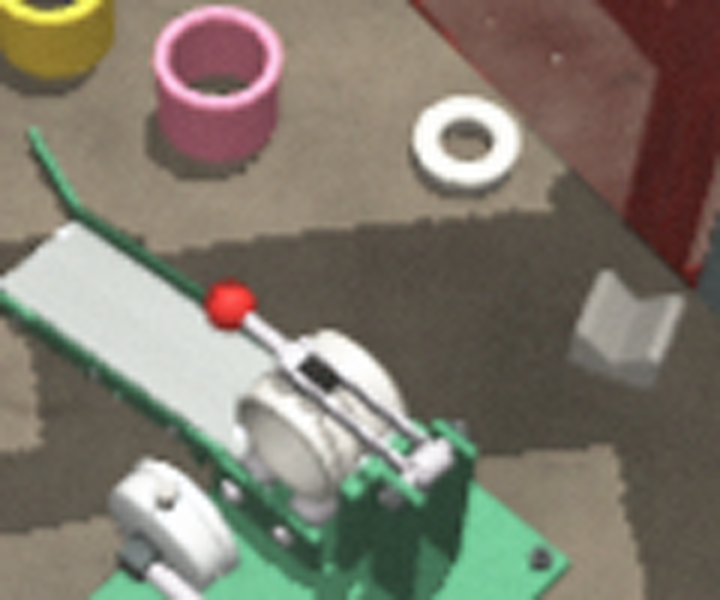

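The picture shows the sleeve seated at (320,410) and the hold-down arm level, with its wheel at (320,372) on the sleeve and the ball at (230,305). Both views give θ ≈ 0, and the robot is clear.

```bash
python3 -c "
from h import *
print(r.close_job())"
```

```text
the job is handed in; nothing more can be done
None
```

The job is handed in at about 24 s of the 64 s allowed: the last images show the sleeve seated on both rollers at the backstop and the hold-down wheel resting on it (arm angle about 0 rad), with the robot clear; no verdict came back.

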